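# Set the flip tags on the stock board

## Robot

A 6-joint arm with a two-finger parallel gripper is mounted at the origin on the work surface. World frame = base frame: x ahead of the robot, y to its left, z up, the work surface at z = 0. Lengths are in m, angles in degrees, forces in N, time in s.
With the tool pointing down it reaches from about 0.275 to 0.75 m from the base axis. Payload 10.2 kg.
Tool frame: the origin (TCP) lies on the centre line of the jaws, within the pads' length; the fingertips stand 17 mm ahead of it and the grasp point (between the pads) lies 2 mm behind it; z points along the fingers, x is the direction in which the jaws open and shut, and the axes are right-handed (so a half turn about z gives the same grasp; the last joint's range is limited). The gripper opens to 85 mm and grips with 20 to 120 N. Pads are 22 mm wide; open, the fingers measure 114 mm over their backs; the gripper's body (76 mm by 85 mm) begins 54 mm behind the grasp point. The pads swing forward as they close: fully open they stand 13 mm farther back than shut.
Start: joints at [-80.982, 17.928, 85.812, -0, 76.261, -12.8], TCP at [0.195, -0.487, 0.248] pointing down, gripper open.
Joint ranges: [-168.41, 168.41], [-55.51, 124.54], [10.69, 146.95], [-70.63, 250.63], [1, 178], [-165.06, 165.06]. Speed limits (degrees/s): [136.94, 136.94, 172.46, 180, 180, 180].

## Interface

Orientations are given as a 3x3 rotation matrix whose columns are the frame's x, y, z axes.
In Python, from cell import movep, move_l, movej, move_gripper, dwell, inverse_kinematics, camera, MotionError, finish_job, current_time_s, current_joint_pos, current_qd, current_joint_torque, current_eef_pos, current_eef_rot, current_force, current_wrist_torque, current_opening gives the robot as it stands. The module is installed in compiled form; this text tells all that it offers. Calls block until the motion is done:
- movep(position, orientation): joint-space move of the TCP to a pose.
- move_l(position, attitude=None, v=0.15): straight line of the TCP; attitude=None keeps the orientation; v is the mean speed in m/s.
- movej(angles): joint-space move.
- move_gripper(opening, squeeze=None): finger opening in m; squeeze is the grip in N (None keeps the last); returns when the fingers have stopped.
- dwell(seconds).
- inverse_kinematics(position, orientation): joint angles nearest the present ones, or None.
- camera(name): name is "side" or "top" or "wrist"; returns a dict with "img" (400x640x3 uint8, red, green, blue), "range_z" (400x640 float32, m along the optical axis (not along the pixel's ray), 0 where there is no reading), "intrinsics" (3x3 intrinsics, pixels), "k1" (the pictures are not rectified: a ray, as slopes to the right and down, at radius r is drawn at 1 + k1 r^2 times it, then the intrinsics apply), "cam_to_world" (4x4, takes a point from camera to world coordinates). Camera axes: x right, y up, looking along -z (the intrinsics and any distortion apply to the point x, -y, -z); pixel columns grow to the right and rows downward; lengths in m; the calibration is good to about 2 mm. A picture is of the moment at which its call begins.
A pose or a line that the arm cannot do raises MotionError and nothing moves.
- finish_job(): hands the job in, once; it reports no verdict.
Readings, each from a call of its own:
- current_time_s(): time.
- current_joint_pos(): joint angles.
- current_qd(): joint speeds.
- current_joint_torque(): joint torques, N m.
- current_eef_pos(): TCP position.
- current_eef_rot(): TCP orientation.
- current_force(): force on the tool from outside, world axes, zero at the start.
- current_wrist_torque(): the same for the moment, N m.
- current_opening(): finger opening in m.
Only numpy, scipy, OpenCV 4.12 (cv2) and the standard library are available. Lean on these libraries where they do the work, as an engineer would, in place of code of your own. Each camera call takes 0.05 s, during which the arm holds its last target.

## Task

Set the flip tags on the stock board right: every tag in front of a full bin must show its green face, and every tag in front of a bin that is not full its red face. Push each wrong tag over gently with a fingertip at its free edge until it drops flat on its other side; do not pinch or grasp anything, and leave the bins and everything else where they stand.

Things in the scene. Friction and masses are not known exactly. Their poses are not given: they have to be found in the camera images.
- board: Plywood stock board flat on the table, fixed, 235 (x) x 660 (y) x 12 mm. Origin: centre of its underside; x points away from the robot's side, y left along the row, z up. Four tag stations stand in a row along its near side, 68 mm nearer than its centre line, 160 mm apart, one bin right behind each. Station letters do not follow the row's order. The strip under them is a rail whose top is 42 mm above the table.
- station_a: White foot of a flip tag, 72 x 76 mm, fixed on the board's rail. Origin: centre of its underside, 42 mm above the table; axes as the board's. Hinge pin along x, 14 mm above the origin. Beside it two wings slope up 45 degrees like an open book (left, +y, red; right green) to 25 mm out, 34 mm up; lugs at x = +-31 mm rise to 20 mm. Its bin is the one straight behind, centre 113 mm in +x.
- tag_a (a joint): Leaf on station_a, rad. 0: rests on the right (-y) wing, red up. 1.57: on the left wing, green up. 0.785: upright. 25 g plate 50 mm along x, 3 mm thick, 60 mm from pin to beaded edge. At rest the edge is 42 mm beside the pin, 56 mm above the station's origin, 17 mm beyond the wing with open space below. Swings freely (under 1 N at the edge); past upright it falls onto the other wing.
- station_b: White foot of a flip tag, 72 x 76 mm, fixed on the board's rail. Origin: centre of its underside, 42 mm above the table; axes as the board's. Hinge pin along x, 14 mm above the origin. Beside it two wings slope up 45 degrees like an open book (left, +y, red; right green) to 25 mm out, 34 mm up; lugs at x = +-31 mm rise to 20 mm. Its bin is the one straight behind, centre 113 mm in +x.
- tag_b (a joint): Leaf on station_b, rad. 0: rests on the right (-y) wing, red up. 1.57: on the left wing, green up. 0.785: upright. 25 g plate 50 mm along x, 3 mm thick, 60 mm from pin to beaded edge. At rest the edge is 42 mm beside the pin, 56 mm above the station's origin, 17 mm beyond the wing with open space below. Swings freely (under 1 N at the edge); past upright it falls onto the other wing.
- station_c: White foot of a flip tag, 72 x 76 mm, fixed on the board's rail. Origin: centre of its underside, 42 mm above the table; axes as the board's. Hinge pin along x, 14 mm above the origin. Beside it two wings slope up 45 degrees like an open book (left, +y, red; right green) to 25 mm out, 34 mm up; lugs at x = +-31 mm rise to 20 mm. Its bin is the one straight behind, centre 113 mm in +x.
- tag_c (a joint): Leaf on station_c, rad. 0: rests on the right (-y) wing, red up. 1.57: on the left wing, green up. 0.785: upright. 25 g plate 50 mm along x, 3 mm thick, 60 mm from pin to beaded edge. At rest the edge is 42 mm beside the pin, 56 mm above the station's origin, 17 mm beyond the wing with open space below. Swings freely (under 1 N at the edge); past upright it falls onto the other wing.
- station_d: White foot of a flip tag, 72 x 76 mm, fixed on the board's rail. Origin: centre of its underside, 42 mm above the table; axes as the board's. Hinge pin along x, 14 mm above the origin. Beside it two wings slope up 45 degrees like an open book (left, +y, red; right green) to 25 mm out, 34 mm up; lugs at x = +-31 mm rise to 20 mm. Its bin is the one straight behind, centre 113 mm in +x.
- tag_d (a joint): Leaf on station_d, rad. 0: rests on the right (-y) wing, red up. 1.57: on the left wing, green up. 0.785: upright. 25 g plate 50 mm along x, 3 mm thick, 60 mm from pin to beaded edge. At rest the edge is 42 mm beside the pin, 56 mm above the station's origin, 17 mm beyond the wing with open space below. Swings freely (under 1 N at the edge); past upright it falls onto the other wing.
- bin_bolts: Clear open plastic bin, 120 (x) x 130 (y) x 52 mm, loose, standing in one of the four bays of the board. Origin at the centre of its underside, 12 mm above the table. Holds steel bolts, filled to the brim and heaped, to about 65 mm high. A FULL bin.
- bin_nuts: Clear open plastic bin, 120 (x) x 130 (y) x 52 mm, loose, standing in one of the four bays of the board. Origin at the centre of its underside, 12 mm above the table. Holds brass nuts, filled to the brim and heaped, to about 65 mm high. A FULL bin.
- bin_screws: Clear open plastic bin, 120 (x) x 130 (y) x 52 mm, loose, standing in one of the four bays of the board. Origin at the centre of its underside, 12 mm above the table. Only a few dark screws on its floor: NOT full.
- bin_empty: Clear open plastic bin, 120 (x) x 130 (y) x 52 mm, loose, standing in one of the four bays of the board. Origin at the centre of its underside, 12 mm above the table. Empty: NOT full.
- tape: Roll of yellow tape lying flat, 90 mm across, 24 mm high. Loose, to be left alone. Origin at the centre of its underside.
- screwdriver: Blue-handled screwdriver lying on the table along its own x, 200 mm long, 26 mm thick. Loose, to be left alone. Origin at the centre of its underside.
- wrench: Steel wrench lying on the table along its own x, 180 mm long, 8 mm thick. Loose, to be left alone. Origin at the centre of its underside.
- jar: Closed jar, 60 mm across, 75 mm high. Loose, to be left alone. Origin at the centre of its underside.
- mug: White mug, 76 mm across, 85 mm high. Loose, to be left alone. Origin at the centre of its underside.
- organizer: Blue closed box, 70 x 140 x 40 mm. Loose, to be left alone. Origin at the centre of its underside.
- dish: Steel dish, 90 mm across, 30 mm high. Loose, to be left alone. Origin at the centre of its underside.

How it is judged (in metres and radians):
At the end, for the whole second after the job is handed in: Each tag whose bin (straight behind it) is full rests with its green face up (joint above 1.47), each tag before a bin that is not full rests with its red face up (joint below 0.10), all leaves at rest; bins within 20 mm and other things within 30 mm of where they started ((((horizontal distance between station_a and bin_screws below 0.15 m or horizontal distance between station_a and bin_empty below 0.15 m) and value of joint tag_a below 0.1 rad) or (not (horizontal distance between station_a and bin_screws below 0.15 m or horizontal distance between station_a and bin_empty below 0.15 m) and value of joint tag_a above 1.47 rad)) and (((horizontal distance between station_b and bin_screws below 0.15 m or horizontal distance between station_b and bin_empty below 0.15 m) and value of joint tag_b below 0.1 rad) or (not (horizontal distance between station_b and bin_screws below 0.15 m or horizontal distance between station_b and bin_empty below 0.15 m) and value of joint tag_b above 1.47 rad)) and (((horizontal distance between station_c and bin_screws below 0.15 m or horizontal distance between station_c and bin_empty below 0.15 m) and value of joint tag_c below 0.1 rad) or (not (horizontal distance between station_c and bin_screws below 0.15 m or horizontal distance between station_c and bin_empty below 0.15 m) and value of joint tag_c above 1.47 rad)) and (((horizontal distance between station_d and bin_screws below 0.15 m or horizontal distance between station_d and bin_empty below 0.15 m) and value of joint tag_d below 0.1 rad) or (not (horizontal distance between station_d and bin_screws below 0.15 m or horizontal distance between station_d and bin_empty below 0.15 m) and value of joint tag_d above 1.47 rad)) and velocity of joint tag_a between -0.2 and 0.2 rad/s and velocity of joint tag_b between -0.2 and 0.2 rad/s and velocity of joint tag_c between -0.2 and 0.2 rad/s and velocity of joint tag_d between -0.2 and 0.2 rad/s and distance of each of bin_bolts, bin_nuts, bin_screws, bin_empty from where it was at the start of the episode below 0.02 m and distance of each of tape, screwdriver, jar, mug, organizer, dish, wrench from where it was at the start of the episode below 0.03 m); the robot touches nothing.
It fails at once if a bin is lifted, carried or shoved (moved more than 20 mm) (distance of any of bin_bolts, bin_nuts, bin_screws, bin_empty from where it was at the start of the episode above 0.02 m).
It fails at once if another thing on the table is lifted, carried, or moved more than 30 mm (distance of any of tape, screwdriver, jar, mug, organizer, dish, wrench from where it was at the start of the episode above 0.03 m).
It fails at once if a tag is pinched or forced: more than 15 N between the fingers and a tag's leaf (contact force between the fingers and tag_a above 15 N or contact force between the fingers and tag_b above 15 N or contact force between the fingers and tag_c above 15 N or contact force between the fingers and tag_d above 15 N).
It fails at once if a station, the board or a bin is pressed with more than 25 N (contact force between any of the arm, the fingers and board above 25 N or contact force between any of the arm, the fingers and station_a above 25 N or contact force between any of the arm, the fingers and station_b above 25 N or contact force between any of the arm, the fingers and station_c above 25 N or contact force between any of the arm, the fingers and station_d above 25 N or contact force between any of the arm, the fingers and bin_bolts above 25 N or contact force between any of the arm, the fingers and bin_nuts above 25 N or contact force between any of the arm, the fingers and bin_screws above 25 N or contact force between any of the arm, the fingers and bin_empty above 25 N).
It also fails if it takes over 58 s, if anything falls off the work surface, if the arm or the gripper's body presses on something with over 40 N, if the wrist force passes 120 N, or if a joint passes its speed limit or range.

## Working session

There is one attempt and no reset: what is moved stays moved. The work goes in short steps, each a Python script; the robot and the scene stay as the last script left them, time stands still between calls to the robot, and variables do not carry over. Pictures are saved under pics/ and viewed, and the job is handed in when it is done.

```bash
mkdir -p pics; ls; python3 - <<'E'
from cell import *
import cv2,numpy as np
for n in ("top","side","wrist"):
    c=camera(n); cv2.imwrite(f"pics/{n}0.png",c["img"][:,:,::-1]); np.savez(f"{n}0.npz",**c)
    print(n,c["intrinsics"].tolist(),c["k1"],np.round(c["cam_to_world"],3).tolist())
print(current_time_s())
E
```

```text
pics
top [[422.93944111035773, 0.0, 321.24209703500253], [0.0, 422.93944111035773, 199.49864049299458], [0.0, 0.0, 1.0]] -0.040681931318179175 [[0.009, 0.999, -0.042, 0.475], [-1.0, 0.009, 0.003, 0.03], [0.004, 0.042, 0.999, 1.175], [0.0, 0.0, 0.0, 1.0]]
side [[476.8142723738794, 0.0, 313.6836463895686], [0.0, 476.8142723738794, 204.7146400180818], [0.0, 0.0, 1.0]] 0.04170654308128711 [[-0.786, 0.44, -0.434, -0.023], [-0.618, -0.558, 0.554, 0.704], [0.001, 0.704, 0.71, 0.984], [0.0, 0.0, 0.0, 1.0]]
wrist [[278.2016187849249, 0.0, 318.7397954026495], [0.0, 278.2016187849249, 191.861134013019], [0.0, 0.0, 1.0]] -0.04876616894589812 [[0.373, 0.881, 0.292, 0.27], [-0.928, 0.354, 0.117, -0.457], [-0.0, -0.314, 0.949, 0.375], [0.0, 0.0, 0.0, 1.0]]
0.15
```

View pics/top0.png

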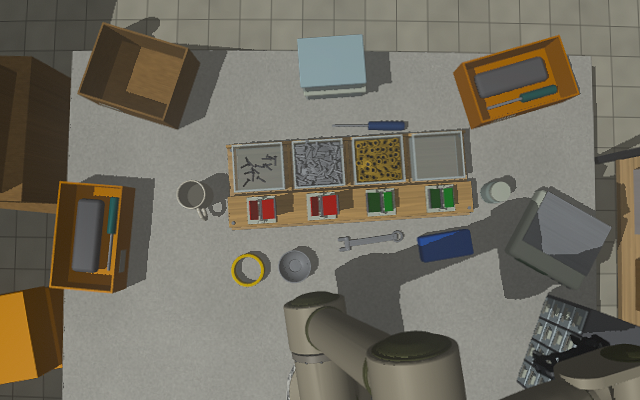

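View pics/side0.png

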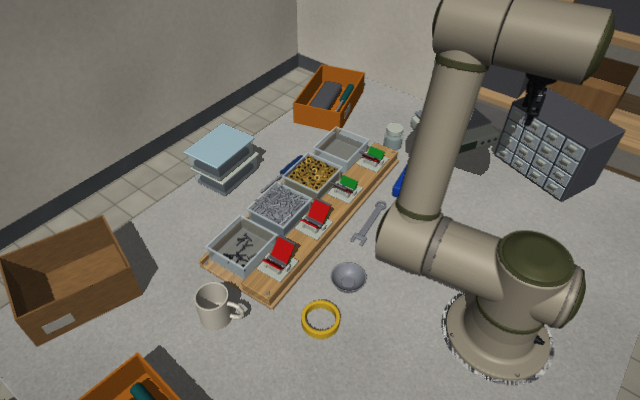

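```bash
cat > h.py <<'E'
import numpy as np,cv2
def load(n): return dict(np.load(n))
def rays(c,px):
    px=np.atleast_2d(np.float64(px)); K=c["intrinsics"]; d=(px-[K[0,2],K[1,2]])/[K[0,0],K[1,1]]
    u=d.copy()
    for _ in range(20): u=d/(1+float(c["k1"])*(u**2).sum(1,keepdims=True))
    return np.c_[u[:,0],-u[:,1],-np.ones(len(u))]
def world(c,px,z):  # cast on plane z
    T=c["cam_to_world"]; r=rays(c,px)@T[:3,:3].T; o=T[:3,3]
    return o+r*((z-o[2])/r[:,2])[:,None]
def depthpts(c,px):
    px=np.atleast_2d(px).astype(int); T=c["cam_to_world"]
    return (rays(c,px)*c["range_z"][px[:,1],px[:,0]][:,None])@T[:3,:3].T+T[:3,3]
E
python3 - <<'E'
from h import *
c=load("top0.npz"); im=c["img"]; 
cv2.imwrite("pics/topz.png",cv2.resize(im[120:240,215:535,::-1],None,fx=2.5,fy=2.5,interpolation=cv2.INTER_CUBIC))
hsv=cv2.cvtColor(im,cv2.COLOR_RGB2HSV);H,S,V=cv2.split(hsv)
for n,m in(("red",((H<8)|(H>172))&(S>150)),("green",(H>50)&(H<75)&(S>120))):
    m=m.astype(np.uint8)*255; m[:180]=0;m[225:]=0
    k,l,st,ce=cv2.connectedComponentsWithStats(m)
    for i in range(1,k):
        if st[i,4]<20: continue
        ys,xs=np.where(l==i); p=depthpts(c,np.c_[xs,ys])
        print(n,st[i],np.round(np.percentile(p,[2,50,98],axis=0),3).tolist(), np.round(np.corrcoef(p[:,1],p[:,2])[0,1],2))
# depth based: all points in the board zone
ys,xs=np.mgrid[120:240,215:490]; px=np.c_[xs.ravel(),ys.ravel()]; p=depthpts(c,px)
r=(p[:,2]>.035)&(p[:,2]<.049)&(p[:,0]<.56); q=p[r]; print("rail",len(q),np.round(np.percentile(q,[1,99],axis=0),3).tolist())
print(cv2.minAreaRect(q[:,:2].astype(np.float32)))
E
```

```text
red [322 195  15  20 259] [[0.484, -0.011, 0.063], [0.507, 0.007, 0.08], [0.531, 0.022, 0.097]] -0.97
red [311 197   7  19 119] [[0.481, 0.038, 0.06], [0.504, 0.046, 0.071], [0.528, 0.054, 0.08]] -0.23
red [262 199  12  20 215] [[0.472, 0.15, 0.061], [0.495, 0.165, 0.079], [0.519, 0.183, 0.097]] -0.78
red [249 201   8  19  44] [[0.471, 0.198, 0.06], [0.507, 0.211, 0.073], [0.516, 0.215, 0.078]] 0.89
green [431 189   9  19  72] [[0.504, -0.284, 0.062], [0.521, -0.27, 0.077], [0.549, -0.256, 0.091]] 0.98
green [444 188  10  19 164] [[0.507, -0.317, 0.06], [0.531, -0.307, 0.07], [0.554, -0.298, 0.079]] 0.97
green [368 193  12  19 138] [[0.492, -0.122, 0.065], [0.518, -0.11, 0.081], [0.539, -0.095, 0.098]] 0.97
green [384 192   9  19 151] [[0.495, -0.157, 0.057], [0.519, -0.148, 0.068], [0.542, -0.139, 0.079]] -0.88
rail 5373 [[0.421, -0.379, 0.036], [0.558, 0.272, 0.049]]
((0.4892284870147705, -0.07452470064163208), (0.1411883533000946, 0.7044596076011658), 0.011605978012084961)
```

View pics/topz.png

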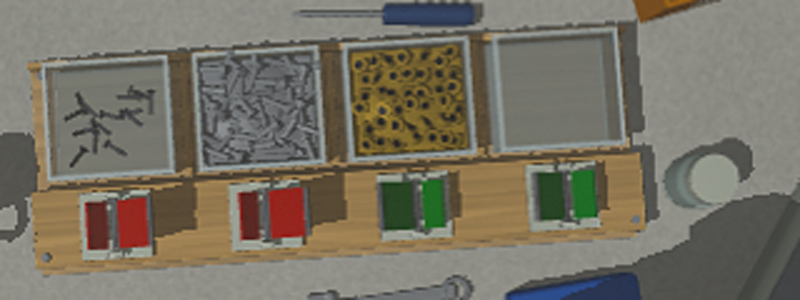

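```bash
cat > m.py <<'E'
from cell import *
import numpy as np
a=np.radians(4.08); X=np.array([np.cos(a),np.sin(a),0]); Y=np.array([-np.sin(a),np.cos(a),0])
Z=np.array([0,0,-1.]); R1=np.c_[X,np.cross(Z,X),Z]; R2=np.c_[-X,np.cross(Z,-X),Z]
B=np.array([.507,.030,.056]); E=np.array([.530,-.2925,.056])
TIP=.017
def tip(P,y,z): # pos of TCP for fingertip at board-y offset y (fingers' centre) and world z
    p=P+Y*y; return np.array([p[0],p[1],z+TIP])
E
python3 - <<'E'
from m import *
import cv2
print(np.round(current_eef_rot(),2).tolist())
move_gripper(0.0); print(current_opening())
p=current_eef_pos(); move_l([p[0],p[1],.33])
best=None
for R in (R1,R2):
    q=inverse_kinematics(tip(B,-.068,.15),R); print(q)
    if q is not None:
        d=np.abs(np.array(q)-current_joint_pos()).max()
        if best is None or d<best[0]: best=(d,q,R)
np.save("R.npy",best[2])
movej(best[1]); print(current_eef_pos(),current_time_s(),current_force())
for n in("side","top","wrist"):
    c=camera(n); np.savez(n+"1.npz",**c); cv2.imwrite(f"pics/{n}1.png",c["img"][:,:,::-1])
E
```

```text
[[0.37, -0.93, -0.0], [-0.93, -0.37, 0.0], [-0.0, -0.0, -1.0]]
0.00012840224403510973
[-1.73239045e+01  2.10293740e+01  9.43599098e+01 -2.54444375e-14
  6.46107162e+01 -2.14039045e+01]
[-1.73239045e+01  2.10293740e+01  9.43599098e+01 -2.54444375e-14
  6.46107162e+01  1.58596096e+02]
[ 0.51196875 -0.03860661  0.16721271] 3.6667 [0.19431471 0.6357268  0.97073489]
```

```bash
python3 - <<'E'
import cv2,numpy as np
s=cv2.imread("pics/side1.png")[100:320,180:460]; cv2.imwrite("pics/side1z.png",cv2.resize(s,None,fx=2.7,fy=2.7))
E
```

```text
(no output)
```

View pics/side1z.png

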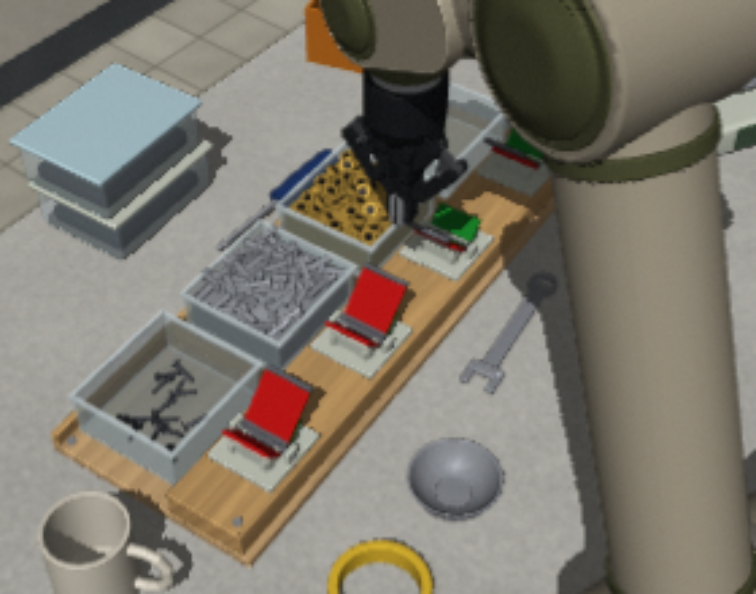

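View pics/wrist1.png

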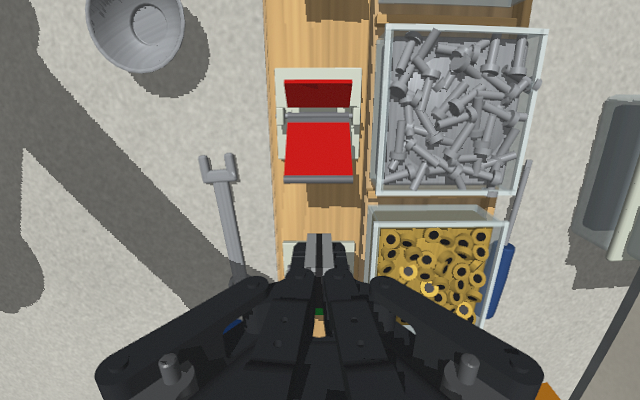

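```bash
python3 - <<'E'
from h import *
c=load("wrist1.npz")
print("tips",np.round(depthpts(c,[[312,238],[328,238],[312,250],[328,250],[313,262],[325,262]]),4).tolist())
print("bead",np.round(depthpts(c,[[287,181],[320,180],[352,179]]),4).tolist())
print("leaf",np.round(depthpts(c,[[290,175],[350,175],[290,127],[348,127],[287,80],[350,82]]),4).tolist())
s=load("side1.npz"); print("side tip",np.round(depthpts(s,[[180+398/2.7,100+218/2.7],[180+398/2.7,100+210/2.7]]),4).tolist())
E
```

```text
tips [[0.5077, -0.0277, 0.1617], [0.5162, -0.0269, 0.1619], [0.5079, -0.0272, 0.1748], [0.5157, -0.0268, 0.1746], [0.5086, -0.0277, 0.1846], [0.5141, -0.0275, 0.1844]]
bead [[0.4876, -0.0146, 0.1025], [0.5111, -0.012, 0.1031], [0.5338, -0.0095, 0.1035]]
leaf [[0.4894, -0.0105, 0.1005], [0.5326, -0.0076, 0.1], [0.485, 0.0202, 0.0686], [0.5312, 0.0234, 0.0677], [0.482, 0.0549, 0.0751], [0.5282, 0.0566, 0.0784]]
side tip [[0.5071, -0.0272, 0.1631], [0.5078, -0.0277, 0.1726]]
```

```bash
cat >> m.py <<'E'
def push(P,s):  # s=-1: leaf lies on the right, pushed left; s=+1 the reverse
    move_l(tip(P,s*.068,.083),v=.1); print("down",np.round(current_force(),2))
    f0=np.array(current_force()); 
    for th in range(45,121,5):
        t=np.radians(th)
        move_l(tip(P,s*(.060*np.cos(t)+.013),.056+.060*np.sin(t)-.015),v=.05)
        f=np.array(current_force())-f0; print(th,np.round(f,2))
        if np.linalg.norm(f)>6: print("STOP"); break
    p=np.array(current_eef_pos()); move_l([p[0],p[1],.22],v=.15); print(current_time_s())
E
python3 - <<'E'
from m import *
import cv2
push(B,-1); dwell(.5)
for n in("side","wrist"):
    c=camera(n); cv2.imwrite(f"pics/{n}2.png",c["img"][:,:,::-1])
s=cv2.imread("pics/side2.png")[100:320,180:460]; cv2.imwrite("pics/side2z.png",cv2.resize(s,None,fx=2.7,fy=2.7))
E
```

```text
down [-0.85 -0.26  0.06]
45 [ 1.62  0.21 -0.71]
50 [ 0.49  0.14 -0.22]
55 [2.2  0.71 0.41]
60 [ 0.86  0.53 -0.4 ]
65 [ 0.77 -0.08 -0.55]
70 [ 0.67 -0.69 -0.43]
75 [0.91 0.08 0.29]
80 [ 0.22 -0.58 -0.74]
85 [ 0.69 -0.21 -0.37]
90 [ 0.29 -0.33 -0.03]
95 [ 0.93 -0.67 -0.05]
100 [ 0.59 -0.74  0.02]
105 [ 1.27  0.3  -0.42]
110 [0.8  1.24 0.17]
115 [ 1.24 -0.01  0.33]
120 [1.06 0.9  1.07]
9.7917
```

View pics/side2z.png

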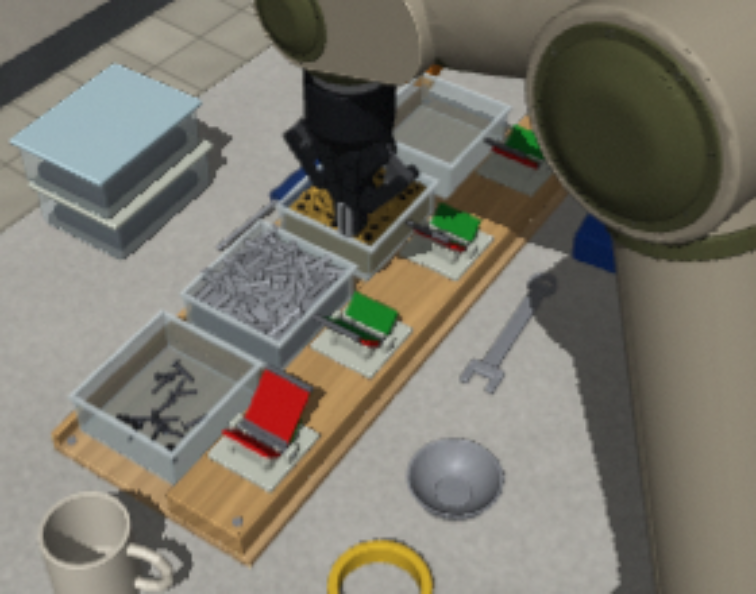

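The bolts' tag (crop pixel 370,315) now shows green, lying on its left wing like the nuts' tag at (450,225). Next is the empty bin's tag. I'll hover beside it first and check its edge with the wrist camera.

```bash
python3 - <<'E'
from m import *
import cv2
q=inverse_kinematics(tip(E,.09,.22),np.load("R.npy")); movej(q); print(current_eef_pos())
c=camera("wrist"); np.savez("wrist3.npz",**c); cv2.imwrite("pics/wrist3.png",c["img"][:,:,::-1])
c=camera("top"); np.savez("top3.npz",**c); cv2.imwrite("pics/top3.png",cv2.resize(c["img"][120:240,215:535,::-1],None,fx=2.5,fy=2.5))
E
```

```text
[ 0.52371676 -0.2015842   0.23693361]
```

View pics/wrist3.png

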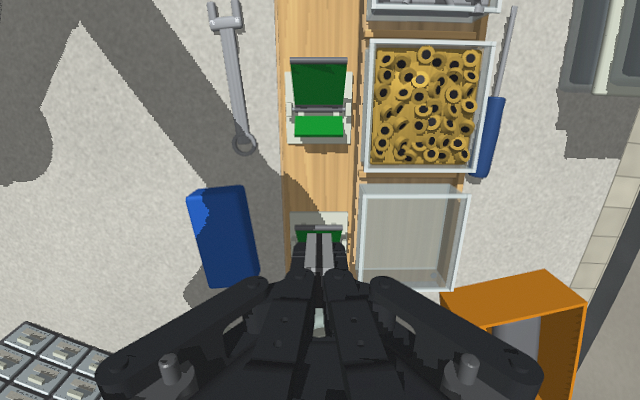

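View pics/top3.png

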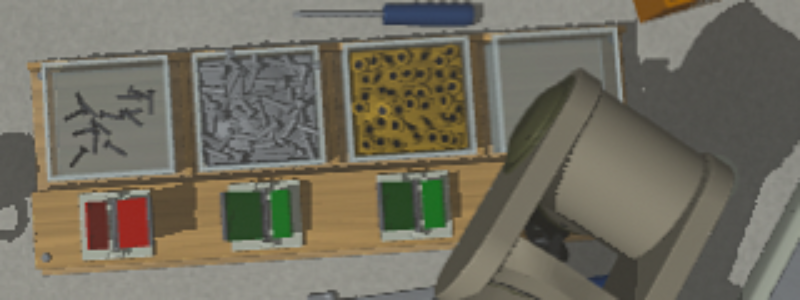

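```bash
python3 - <<'E'
from h import *
c=load("wrist3.npz")
print("E bead",np.round(depthpts(c,[[297,226],[303,227],[318,226],[342,226],[318,229]]),4).tolist())
print("N bead",np.round(depthpts(c,[[295,60],[318,59],[344,58]]),4).tolist())
E
```

```text
E bead [[0.5047, -0.2459, 0.1027], [0.5109, -0.2467, 0.1024], [0.5263, -0.2445, 0.1023], [0.5511, -0.2427, 0.1023], [0.5265, -0.2476, 0.1029]]
N bead [[0.495, -0.0888, 0.1015], [0.5149, -0.0867, 0.1027], [0.5372, -0.0842, 0.1022]]
```

```bash
sed -i 's/-.2925/-.2905/; s/s\*.068,.083/s*.072,.083/' m.py; python3 - <<'E'
from m import *
import cv2
move_l(tip(E,.072,.15)); push(E,1); dwell(.3)
q=inverse_kinematics([.30,-.38,.36],np.load("R.npy"))
p=current_eef_pos(); move_l([p[0],p[1],.33]); 
if q is not None: movej(q)
print(current_eef_pos(),current_time_s()); dwell(1)
for n in("side","top"):
    c=camera(n); np.savez(n+"4.npz",**c); cv2.imwrite(f"pics/{n}4.png",c["img"][:,:,::-1])
E
```

```text
down [ 0.02 -0.12  0.06]
45 [ 0.31  0.23 -0.17]
50 [0.65 0.11 0.06]
55 [-0.45  0.02 -0.13]
60 [0.27 0.3  0.21]
65 [ 0.02  0.79 -0.77]
70 [-0.19  1.24  0.19]
75 [0.16 0.41 0.38]
80 [ 0.54 -0.26 -0.25]
85 [-0.66 -0.31  0.17]
90 [ 0.34  0.69 -0.07]
95 [-0.22  0.04 -0.38]
100 [ 0.69 -0.19 -0.22]
105 [-0.46  0.07 -0.5 ]
110 [ 0.32  0.05 -0.2 ]
115 [-0.04  0.27  0.65]
120 [0.01 0.27 0.66]
18.1583
[ 0.30069172 -0.37989333  0.35969515] 20.3083
```

View pics/top4.png

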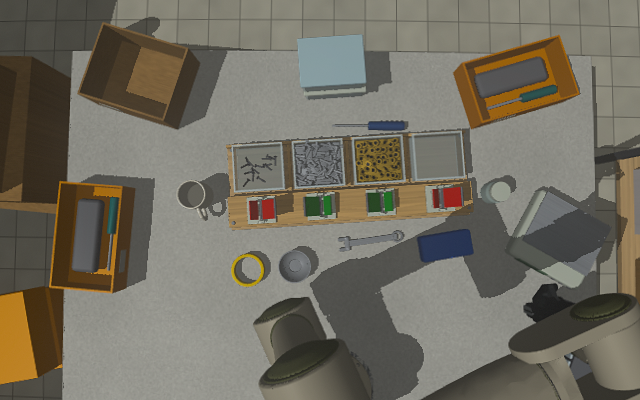

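View pics/side4.png

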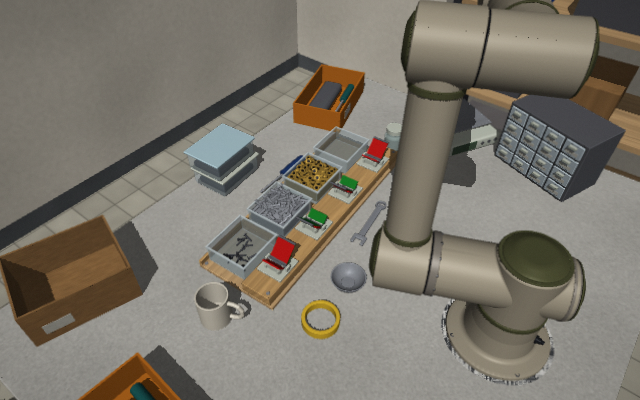

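The top view shows red (262,210), green (320,206), green (380,202) and red (446,197). Bins and loose items look unmoved. I'll do a quick depth check that the leaves lie fully down, then hand in.

```bash
python3 - <<'E'
from h import *
c=load("top4.npz"); c0=load("top0.npz"); im=c["img"]
H,S,V=cv2.split(cv2.cvtColor(im,cv2.COLOR_RGB2HSV))
for n,m in(("red",((H<8)|(H>172))&(S>150)),("green",(H>50)&(H<75)&(S>120))):
    m=m.astype(np.uint8)*255; m[:180]=0;m[225:]=0
    k,l,st,ce=cv2.connectedComponentsWithStats(m)
    for i in range(1,k):
        if st[i,4]<40: continue
        ys,xs=np.where(l==i); p=depthpts(c,np.c_[xs,ys]); print(n,st[i,:2],"y",np.round(np.percentile(p[:,1],[2,98]),3),"z",np.round(np.percentile(p[:,2],[2,98]),3),"slope",np.round(np.polyfit(p[:,1]+0.07*0,p[:,2],1)[0],2))
from cell import *
finish_job(); print(current_time_s())
E
```

```text
red [443 187] y [-0.33  -0.296] z [0.063 0.099] slope 2.82
red [433 189] y [-0.282 -0.264] z [0.059 0.078] slope 3.56
red [262 199] y [0.15  0.183] z [0.063 0.099] slope -6.22
red [249 201] y [0.198 0.215] z [0.062 0.078] slope 0.92
green [368 193] y [-0.123 -0.094] z [0.066 0.097] slope 5.43
green [384 192] y [-0.157 -0.139] z [0.058 0.077] slope -0.95
green [323 196] y [0.004 0.02 ] z [0.058 0.077] slope -1.02
the job is handed in; nothing more can be done
the job is handed in; nothing more can be done
```

I turned the two wrong tags with the closed fingertips and handed the job in at about 21 s on the robot's clock. The tag in front of the bolts went from red to green, and the tag in front of the empty bin went from green to red. The screws (red) and nuts (green) tags were already right, so I left them alone.

- **Result:** The last top and side views show red, green, green, red from left to right, matching screws, bolts, nuts and empty. The bins and other things look unmoved by eye; I did not measure them.
- **Forces:** Wrist readings between push steps stayed under about 2.5 N, and those for the second push under 1.5 N.
- **Depth check:** The leaves of the empty, screws and nuts tags span about z = 63–99 mm, which fits lying at rest on the wing.
- **Weaker checks:** The bolts tag's leaf was not listed in that depth check, probably because it was too dark for the colour mask. I know it lies on its left wing only from the side and top pictures. The slopes I fitted in that check were unreliable, with wrong sizes and some wrong signs, so I gave them no weight.

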